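Ready the counting scale

ROBOT

A 7-joint arm with a two-finger parallel gripper is mounted at the origin on the work surface. World frame = base frame: x ahead of the robot, y to its left, z up, the work surface at z = 0. Lengths are in m, angles in rad, forces in N, time in s.
With the tool pointing down it reaches from about 0.4 to 0.85 m from the base axis. Payload 10.4 kg.
Tool frame: the origin (TCP) lies between the finger pads; the fingertips stand 22 mm ahead of it and the grasp point (between the pads) lies 3 mm ahead of it (r.nose_length is the distance from the TCP to the fingertips, in m); z points along the fingers, y is the line along which they close (so a half turn about z gives the same grasp; the last joint's range is limited). The gripper opens to 87 mm and grips with 3 to 60 N. Pads are 19 mm wide; open, the fingers measure 117 mm over their backs; the gripper's body (75 mm by 190 mm) begins 51 mm behind the grasp point.
Start: joints at [-1.257, 0.332, -0.065, 1.46, 0.022, 1.35, -0.088], TCP at [0.207, 0.59, 0.245] pointing down, gripper open.
Joint ranges: [-2.6, 2.6], [-0.5, 2.12], [-1.47, 1.34], [0.16, 2.42], [-1.27, 4.41], [0.06, 2.06], [-2.6, 2.6]. Speed limits (rad/s): [2.22, 2.22, 2.79, 2.79, 3.14, 3.14, 3.14].

INTERFACE

Orientations are given as a unit quaternion [x, y, z, w].
In Python, from bench import readout, cams, r gives the robot as it stands. The module is installed in compiled form; this text tells all that it offers.
- The arm moves only by the tool step_arm, never from a script. Its argument "deltas" is a list that holds one entry, the list of rows, each a list of 7 numbers: the turn, a rotation vector about the tool's x, y, z in rad, then the shift along the tool's x, y, z in m, then the opening in per cent of the stroke, from 0 (shut) to 100 (fully open). A call has 1 to 20 rows; each row is the pose to reach, as a shift and turn from the pose commanded when the call began, along the tool's axes at that moment; what a row does not reach only later rows make up. A row lasts 1/8 s, in which the tool goes at most 62.5 mm and 10.7 degrees, less where a joint would pass 70% of its speed; a pose out of reach is approached as far as the arm can. A call with a gripper value outside its range is refused whole. The fingers move at their own pace and stop on an object; "squeeze" is the grip in N (left out, the last holds). Time passes only in rows, so rows that repeat a pose let the fingers close. It gives the time, the measured TCP pose, the force, the opening and the grip force at its end, in the units of the state.
- readout.read_state(): the state, without advancing time (a new reading comes with each control period).
- cams.camera(name): name is "side" or "top" or "wrist"; returns a dict with "img" (420x560x3 uint8, red, green, blue), "fx", "fy", "cx", "cy" (pixels), "origin" and "rotation" of the camera in the world; the wrist camera has in their place "T_tool_cam" (4x4, takes a point from camera to tool coordinates, whose origin is the TCP and whose axes are the flange's). Camera axes: x right, y up, looking along -z (the intrinsics and any distortion apply to the point x, -y, -z); pixel columns grow to the right and rows downward; lengths in m; the calibration is good to about 2 mm. A picture is of the moment at which its call begins: read the wrist's pose just before it. There is no depth.
- r.close_job(): hands the job in; it is judged then, once.
The state is a dict: "time": time; "joint_positions": joint angles; "joint_vel": joint speeds; "joint_torque": joint torques, N m; "ee_pos": TCP position; "eef_rot": TCP orientation; "ft_force": force on the tool from outside, world axes, zero at the start; "torque": the same for the moment, N m; "width": finger opening in m; "grip_force": force on a finger pad.
Only numpy, scipy, OpenCV 4.12 (cv2) and the standard library are available. Lean on these libraries where they do the work, as an engineer would, in place of code of your own. Each camera call takes 0.05 s, during which the arm holds its last target. There are 200 camera calls.

TASK

Get the counting scale ready to count screws into the tin standing on it: with a fingertip press the round power key at its left end right in so that it stays in, then tap the long tare key in the middle well down and let it spring back up, and last press the tall count key at its right end right in so that it stays in (left and right as seen from the scale's front). Use a light touch, so that the scale does not shift, and press no other key. Do not touch the tin or the weighing platform, leave everything else on the bench where it is, and finish clear of it all.

Things in the scene. Friction and masses are not known exactly. Their poses are not given: they have to be found in the camera images.
- scale: Counting scale standing loose on the bench, 330 (its x) by 300 mm, about 3 kg, white. Origin: centre of its footprint, on the bench. Its -x side is the front, towards the robot; +y is left seen from there. The black front console slopes up 14 deg from 48 to 75 mm high. One row of five grey keys on it, left to right: round power, square light, long tare, square unit, tall count, at y +108, +60, 0, -60, -108 mm.
- platform: The scale's plain steel weighing platform, 222 mm (x) by 294 mm (y), fixed to the scale; underside centre is its origin, 56 mm behind (+x of) the scale's origin and 81 mm above the bench; its top is 90 mm above the bench.
- power_top (a point): Centre of the top face of the round power key, 26 mm across, at the operator's left end of the row. 137 mm in front of the scale's origin, about 70 mm above the bench. Axes: z out of the console (the key moves along it), y to the left of the row. The face stands 14 mm proud of the console, and 9 mm once the key is latched in and let go.
- power_key (a joint): Travel of the power key in m: 0 = up (off, as at the start), 0.005 = fully in (on). A latching button: it gives at 2.2 N, is fully in at 3.7 N and stays where it is left; its soft rubber cap yields by 2.5 N/mm besides, up to 5 mm. On from 3.5 mm.
- light_top (a point): Centre of the top face of the small square light key, 20 by 20 mm, second from the operator's left, between power and tare. Not to be pressed.
- light_key (a joint): Travel of the light key, 0 = up, 0.010 = fully down. A spring key, 1.2 N to start, 3.6 N at 4 mm, 7.2 N fully down; springs back.
- tare_top (a point): Centre of the top face of the tare key, the long bar in the middle of the row: 56 mm wide (y) by 22 mm deep. Same axes and height as the power key.
- tare_key (a joint): Travel of the tare key in m: 0 = up, 0.010 = fully down. A spring key: 1.2 N to start, 3.6 N at 4 mm, 7.2 N fully down; it springs back up when let go. It registers from 4 mm.
- unit_top (a point): Centre of the top face of the small square unit key, 20 by 20 mm, second from the operator's right, between tare and count. Not to be pressed.
- unit_key (a joint): Travel of the unit key, 0 = up, 0.010 = fully down. A spring key, 1.2 N to start, 3.6 N at 4 mm, 7.2 N fully down; springs back.
- count_top (a point): Centre of the top face of the count key at the operator's right end of the row: tall and narrow, 38 mm deep (x) by 22 mm wide (y). Same axes and height as the power key.
- count_key (a joint): Travel of the count key in m: 0 = up (weighing, as at the start), 0.005 = fully in (counting). A latching button: it gives at 2.2 N, is fully in at 3.7 N and stays where it is left; its soft rubber cap yields by 2.5 N/mm besides, up to 5 mm; counting from 3.5 mm.
- tin: Empty open round metal tin, 100 mm across, 42 mm high, standing loose on the weighing platform. Origin: centre of its underside.
- screwdriver: Screwdriver 200 mm long lying on the bench in front of the scale, along its own x; bystander.
- wrench: Steel spanner 170 mm long lying on the bench to the operator's left of the console; bystander.
- bolt: Dark steel hexagon bolt, 62 mm high, standing on its 24 mm head on the bench in front of the scale, towards the operator's right; bystander. Origin: centre of its underside.
- glue: White glue bottle, 54 mm across, 125 mm high, standing beside the scale (left or right); bystander. Origin: centre of its underside.
- jar: Brown glass jar with a metal lid, 66 mm across, 85 mm high, standing beside the scale (left or right); bystander. Origin: centre of its underside.
- tape: Yellow and black tape measure, 68 by 40 mm and 66 mm high, standing beside the scale (left or right); bystander. Origin: centre of its underside.
Not all that is in view belongs to the job. Leave any orange look-alike of the tin alone.

How it is judged:
By the outcome, as a careful person would: the job done as asked, in the order asked, and still so for the second after the job is handed in, with the robot touching nothing.
It also fails if it takes over 45 s, if anything falls off the work surface, if the arm or the gripper's body presses on something with over 40 N, if the wrist force passes 120 N, or if a joint passes its speed limit or range.

## Working session

There is one attempt and no reset: what is moved stays moved. The work goes in short steps, Python scripts to look and compute and a tool call to move; the robot and the scene stay as the last step left them, time stands still between calls to the robot, and variables do not carry over. Pictures are saved under pics/ and viewed, at most 10 in all, crops included, and the job is handed in when it is done.

Besides the shell and the picture viewer there is one more tool, called after "Emit:" by a JSON object that holds its "method" and its "body", one argument or row to a line. step_arm: Moves the arm, as the interface text tells. Its arguments: {"type":"object","properties":{"deltas":{"type":"array"},"squeeze":{"type":"number"}},"required":["deltas"]}

```bash
mkdir -p pics; python3 - <<'E'
from bench import readout, cams, r
import cv2,numpy as np
s=readout.read_state(); print({k:np.round(v,4).tolist() for k,v in s.items()}, r.nose_length)
for n in ("side","top"):
    c=cams.camera(n); cv2.imwrite(f"pics/{n}0.png",c["img"][:,:,::-1]); np.savez(f"{n}0.npz",**c)
    print(n,{k:np.round(v,4).tolist() for k,v in c.items() if k!="img"})
E
```

```text
{'time': 0.0, 'joint_positions': [-1.2566, 0.3329, -0.0647, 1.4609, 0.0216, 1.3499, -0.0885], 'joint_vel': [0.0015, -0.0009, -0.0018, -0.0004, 0.0003, -0.0004, -0.0016], 'joint_torque': [0.0001, -62.3264, 0.0248, -38.9905, -0.0613, 0.0397, 0.0001], 'ee_pos': [0.2064, 0.5895, 0.2438], 'eef_rot': [0.1676, 0.9859, -0.0007, -0.0001], 'ft_force': [0.1638, 0.0805, -0.2293], 'torque': [-0.0236, -0.0351, -0.0125], 'grip_force': 0.0, 'width': 0.0871} 0.022
side {'fx': 501.7305, 'fy': 501.7305, 'cx': 281.7026, 'cy': 211.4092, 'origin': [0.4026, -0.9422, 0.7143], 'rotation': [0.4605, -0.0482, -0.0746, 0.8832]}
top {'fx': 461.7619, 'fy': 461.7619, 'cx': 282.9165, 'cy': 210.3858, 'origin': [0.3824, -0.0446, 1.2485], 'rotation': [-0.0702, 0.0536, 0.7137, -0.6949]}
```

View pics/side0.png

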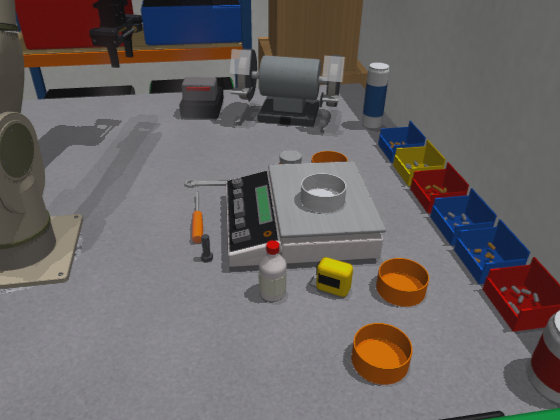

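View pics/top0.png

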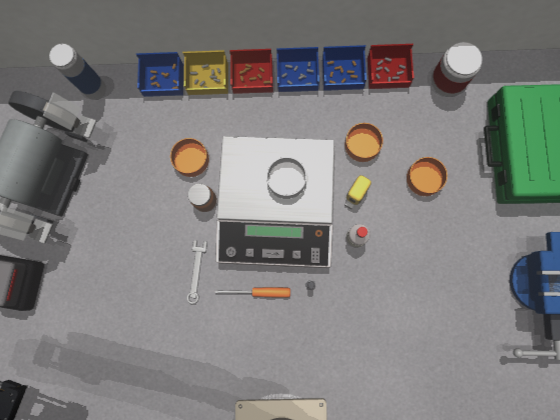

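Side view: scale centred near (300,215), console keys near (238,183)–(241,236). Top view: keys from left to right at about (231,252), (250,253), (273,254), (296,255) and (316,255). There is an orange round mark at (319,233), the tin is at (287,178), and the orange look-alike tins are at (190,157), (364,142) and (428,177). The bolt is at (311,286), the glue at (359,235), the tape at (358,190) and the jar at (202,197).

```bash
cat > h.py <<'E'
import numpy as np,cv2
from scipy.spatial.transform import Rotation as R
def ray(c,px):
    px=np.atleast_2d(px).astype(float)
    d=np.c_[(px[:,0]-c["cx"])/c["fx"],-(px[:,1]-c["cy"])/c["fy"],-np.ones(len(px))]
    if "R" in c: return c["o"],d@c["R"].T
    return c["origin"],R.from_quat(c["rotation"]).apply(d)
def plane(c,px,z):
    o,d=ray(c,px); return o+d*((z-o[2])/d[:,2])[:,None]
E
python3 - <<'E'
from h import *
c=dict(np.load("top0.npz")); im=c["img"]
cr=cv2.resize(im[205:300,205:345],None,fx=5.6,fy=5.6,interpolation=cv2.INTER_CUBIC)
cv2.imwrite("pics/crop1.png",cr[:,:,::-1])
print(plane(c,[(231,252),(250,253),(273,254),(296,255),(316,255)],.070).round(4).tolist())
hsv=cv2.cvtColor(im,cv2.COLOR_RGB2HSV)
# console dark mask
m=((hsv[:,:,2]<60)).astype(np.uint8); m[:215]=0;m[275:]=0;m[:,:210]=0;m[:,340:]=0
m=cv2.morphologyEx(m,cv2.MORPH_CLOSE,np.ones((15,15)))
k=max(cv2.findContours(m,0,2)[0],key=cv2.contourArea); print(cv2.minAreaRect(k))
# platform/white mask
b=cv2.boxPoints(cv2.minAreaRect(k)); print(b.round(1).tolist(),plane(c,b,.06).round(4).tolist())
E
```

```text
[[0.4874, 0.1161, 0.07], [0.4835, 0.0675, 0.07], [0.4794, 0.0087, 0.07], [0.4753, -0.0499, 0.07], [0.474, -0.1007, 0.07]]
((273.38720703125, 246.42498779296875), (108.18536376953125, 31.709903717041016), 2.6630005836486816)
[[218.60000610351562, 259.70001220703125], [220.10000610351562, 228.10000610351562], [328.20001220703125, 233.10000610351562], [326.70001220703125, 264.79998779296875]] [[0.4692, 0.1496, 0.06], [0.5514, 0.1457, 0.06], [0.5304, -0.1347, 0.06], [0.4491, -0.1275, 0.06]]
```

View pics/crop1.png

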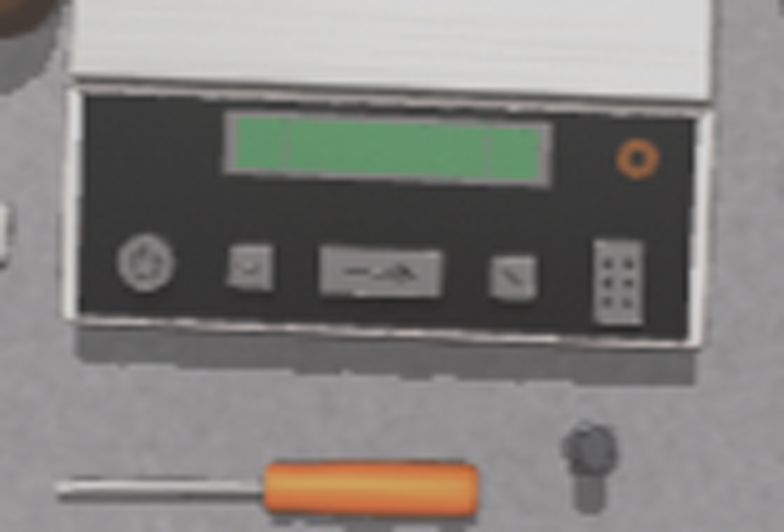

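Crop: round power key at crop (146,263), square light key (251,267), long tare bar (382,273), square unit key (514,278) and tall count key (618,282). The orange ring at (638,158) and the display aren't keys. The measured power–count span is 217 mm against 216 expected, and the yaw is about -3.5°. Next I work out the move to a hover point over the power key.

```bash
cat >> h.py <<'E'
def goal(p,yaw,off,tilt=np.radians(14)):
    """tool pose with fingertips off metres out of the console from point p"""
    B=R.from_euler('z',yaw); z=B.apply([np.sin(tilt),0,-np.cos(tilt)]); y=B.apply([0,1,0])
    return p-z*(off+0.022), R.from_matrix(np.c_[np.cross(y,z),y,z])
def delta(s,P,Q):
    R0=R.from_quat(s["eef_rot"]); return (R0.inv()*Q).as_rotvec().round(4).tolist(), R0.inv().apply(P-s["ee_pos"]).round(4).tolist()
E
python3 - <<'E'
from h import *
from bench import readout
c=dict(np.load("top0.npz")); sd=dict(np.load("side0.npz"))
K=plane(c,[(205+146/5.6-.4,205+263/5.6-.4),(205+382/5.6-.4,205+273/5.6-.4),(205+618/5.6-.4,205+282/5.6-.4)],.07)
d=K[0]-K[2]; yaw=np.arctan2(-d[0],d[1]); print(K.round(4).tolist(),yaw,np.linalg.norm(d))
q=R.from_quat(sd["rotation"]).inv().apply(K-sd["origin"]); print("side px",np.c_[sd["cx"]-sd["fx"]*q[:,0]/q[:,2], sd["cy"]+sd["fy"]*q[:,1]/q[:,2]].round(1).tolist())
np.savez("k.npz",K=K,yaw=yaw)
im=sd["img"][165:255,205:300]; cv2.imwrite("pics/crop2.png",cv2.resize(im,None,fx=6,fy=6,interpolation=cv2.INTER_CUBIC)[:,:,::-1])
s=readout.read_state(); P,Q=goal((K[0]+K[1])/2,yaw,.12); print(P,delta(s,P,Q))
E
```

```text
[[0.4885, 0.117, 0.07], [0.4811, 0.0091, 0.07], [0.4741, -0.0981, 0.07]] -0.06675930023665448 0.2155373939896174
side px [[236.0, 180.1], [237.6, 204.6], [239.6, 233.0]]
[0.45052288 0.06535335 0.20778199] ([-0.0342, -0.2429, -0.2685], [-0.4036, -0.4141, 0.0366])
```

View pics/crop2.png

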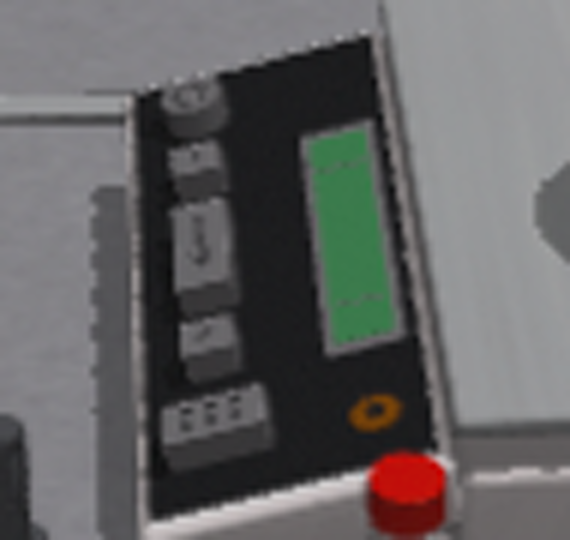

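The side view agrees with the top view to within 1.5 px: power (237,181), tare (239,205), count (241,233). Moving to hover.

Emit:
{"method": "step_arm", "body": {
  "deltas": [
    [[-0.005, -0.035, -0.04, -0.05, -0.05, 0.0, 0], [-0.01, -0.07, -0.08, -0.1, -0.1, 0.0, 0], [-0.015, -0.105, -0.12, -0.14, -0.145, 0.0, 0], [-0.02, -0.14, -0.16, -0.18, -0.19, 0.0, 0], [-0.025, -0.175, -0.2, -0.22, -0.23, 0.0, 0], [-0.03, -0.21, -0.24, -0.26, -0.27, 0.0, 0], [-0.034, -0.243, -0.268, -0.3, -0.31, 0.005, 0], [-0.034, -0.243, -0.268, -0.34, -0.35, 0.015, 0], [-0.034, -0.243, -0.268, -0.375, -0.385, 0.025, 0], [-0.034, -0.243, -0.268, -0.404, -0.414, 0.037, 0], [-0.034, -0.243, -0.268, -0.404, -0.414, 0.037, 0], [-0.034, -0.243, -0.268, -0.404, -0.414, 0.037, 0], [-0.034, -0.243, -0.268, -0.404, -0.414, 0.037, 0]]
  ],
  "squeeze": 5
}}

```text
time: 1.72
ee_pos: [0.4508, 0.0667, 0.2077]
eef_rot: [0.033, 0.992, -0.003, 0.122]
ft_force: [0.5, 0.8, 0.1]
width: 0.0003
grip_force: 0.0
```

```bash
python3 - <<'E'
from h import *
from bench import readout,cams
s=readout.read_state(); c=cams.camera("wrist")
cv2.imwrite("pics/w1.png",c["img"][:,:,::-1])
k=np.load("k.npz"); P,Q=goal((k["K"][0]+k["K"][1])/2,k["yaw"],.12); print(s["time"],s["ee_pos"],s["ft_force"],s["width"],delta(s,P,Q))
T=np.array(c["T_tool_cam"]); R0=R.from_quat(s["eef_rot"]).as_matrix()
w=dict(img=c["img"],fx=c["fx"],fy=c["fy"],cx=c["cx"],cy=c["cy"],R=R0@T[:3,:3],o=s["ee_pos"]+R0@T[:3,3]); np.savez("w1.npz",**w)
q=(k["K"]-w["o"])@w["R"]; print(np.c_[w["cx"]-w["fx"]*q[:,0]/q[:,2],w["cy"]+w["fy"]*q[:,1]/q[:,2]].round(1).tolist())
E
```

```text
1.725 [0.45081728 0.06673881 0.20772789] [0.48251634 0.78700241 0.11116342] 0.0002685191026372864 ([0.0014, 0.0005, 0.0009], [0.0002, -0.0014, -0.0001])
[[334.6, 202.3], [214.4, 201.8], [94.8, 201.9]]
```

View pics/w1.png

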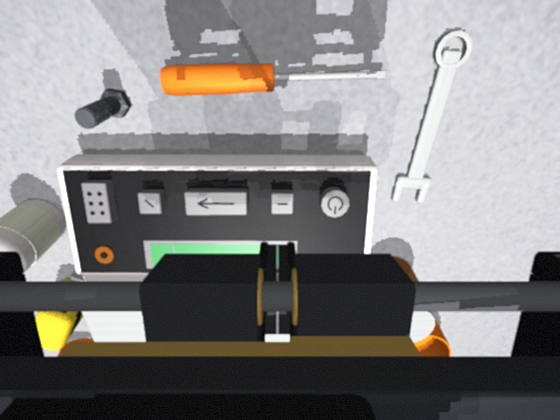

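The wrist view matches the predictions to within about 2 px: power (335,203), tare (217,203), count (97,202). Next I go close above the power key.

```bash
cat > d.py <<'E'
import sys
from h import *
from bench import readout
k=np.load("k.npz"); i=int(sys.argv[1]); off=float(sys.argv[2])/1000
s=readout.read_state(); P,Q=goal(k["K"][i]+[0,.001,0],k["yaw"],off); print(s["time"],delta(s,P,Q),np.round(s["ft_force"],2))
E
python3 d.py 0 10
```

```text
1.775 ([0.0014, 0.0005, 0.0009], [0.0001, 0.0536, 0.11]) [-0.22  0.44  0.57]
```

Emit:
{"method": "step_arm", "body": {
  "deltas": [
    [[0, 0, 0, 0, 0.025, 0.03, 0], [0, 0, 0, 0, 0.05, 0.06, 0], [0, 0, 0, 0, 0.0535, 0.085, 0], [0, 0, 0, 0, 0.0535, 0.1, 0], [0, 0, 0, 0, 0.0535, 0.11, 0], [0, 0, 0, 0, 0.0535, 0.11, 0], [0, 0, 0, 0, 0.0535, 0.11, 0], [0, 0, 0, 0, 0.0535, 0.11, 0]]
  ]
}}

```text
time: 2.78
ee_pos: [0.4815, 0.1176, 0.1015]
eef_rot: [0.033, 0.992, -0.003, 0.122]
ft_force: [-0.1, 1.0, -0.3]
width: 0.0003
grip_force: 0.0
```

```bash
python3 d.py 0 0; python3 - <<'E'
from h import *
from bench import cams
c=cams.camera("side"); a=cv2.resize(c["img"][110:270,160:370],None,fx=3.5,fy=3.5,interpolation=cv2.INTER_CUBIC)
cv2.imwrite("pics/s2.png",a[:,:,::-1])
E
```

```text
2.775 ([0.0018, 0.0012, -0.001], [0.0009, 0.0008, 0.0103]) [-0.05  0.98 -0.26]
```

View pics/s2.png

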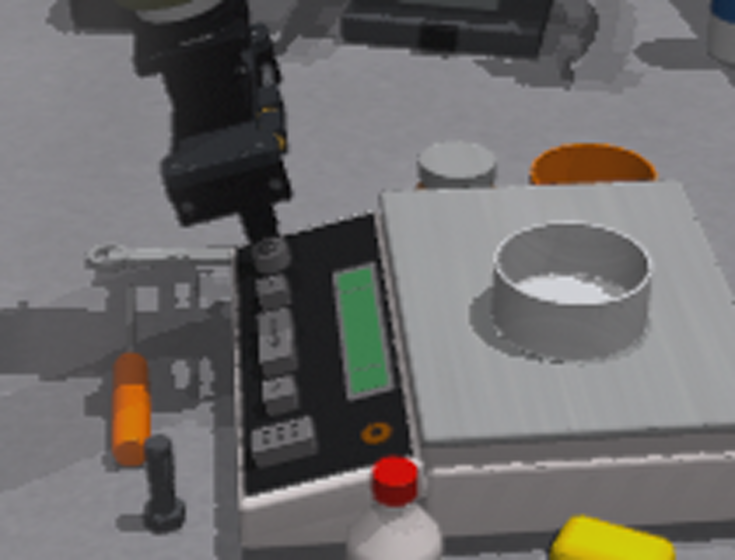

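The fingertip at (262,235) is just above the power key at (270,255), and everything else is clear. I press gently.

Emit:
{"method": "step_arm", "body": {
  "deltas": [
    [[0, 0, 0, 0.001, 0.001, 0.005, 0], [0, 0, 0, 0.001, 0.001, 0.008, 0], [0, 0, 0, 0.001, 0.001, 0.01, 0], [0, 0, 0, 0.001, 0.001, 0.012, 0], [0, 0, 0, 0.001, 0.001, 0.013, 0], [0, 0, 0, 0.001, 0.001, 0.013, 0], [0, 0, 0, 0.001, 0.001, 0.013, 0]]
  ]
}}

```text
time: 3.7
ee_pos: [0.4833, 0.1182, 0.088]
eef_rot: [0.033, 0.992, -0.004, 0.122]
ft_force: [-1.9, -0.3, 1.7]
width: 0.0006
grip_force: 1.0
```

```bash
python3 d.py 0 0
```

```text
3.7 ([0.0008, 0.0, -0.0008], [-0.0007, 0.0001, -0.0033]) [-1.93 -0.33  1.72]
```

Emit:
{"method": "step_arm", "body": {
  "deltas": [
    [[0, 0, 0, 0, 0, 0.001, 0], [0, 0, 0, 0, 0, 0.002, 0], [0, 0, 0, 0, 0, 0.003, 0], [0, 0, 0, 0, 0, 0.004, 0], [0, 0, 0, 0, 0, 0.004, 0], [0, 0, 0, 0, 0, 0.004, 0], [0, 0, 0, 0, 0, 0.004, 0]]
  ]
}}

```text
time: 4.58
ee_pos: [0.4844, 0.1181, 0.0841]
eef_rot: [0.033, 0.992, -0.004, 0.122]
ft_force: [-3.1, 0.1, 4.2]
width: 0.0004
grip_force: 2.4
```

```bash
python3 d.py 0 0; python3 d.py 0 0
```

```text
4.575 ([0.0009, 0.0002, -0.0009], [-0.0006, 0.0001, -0.0073]) [-3.07  0.14  4.23]
4.575 ([0.0009, 0.0002, -0.0009], [-0.0006, 0.0001, -0.0073]) [-3.07  0.14  4.23]
```

The normal force is about 4.9 N at 7.3 mm depth, which fits the 5 mm stop plus 1.9 mm of cap yield. So the key is fully in. I retract and move over to tare (108 mm along -y).

Emit:
{"method": "step_arm", "body": {
  "deltas": [
    [[0, 0, 0, 0, 0, -0.005, 0], [0, 0, 0, 0, 0, -0.015, 0], [0, 0, 0, 0, 0, -0.022, 0], [0, 0, 0, 0, -0.03, -0.022, 0], [0, 0, 0, 0, -0.07, -0.022, 0], [0, 0, 0, 0, -0.1, -0.022, 0], [0, 0, 0, 0, -0.108, -0.022, 0], [0, 0, 0, 0, -0.108, -0.019, 0], [0, 0, 0, 0, -0.108, -0.017, 0], [0, 0, 0, 0, -0.108, -0.017, 0], [0, 0, 0, 0, -0.108, -0.017, 0]]
  ]
}}

```text
time: 5.95
ee_pos: [0.473, 0.0111, 0.1004]
eef_rot: [0.033, 0.992, -0.004, 0.122]
ft_force: [-0.2, -0.8, -1.1]
width: 0.0006
grip_force: 0.0
```

```bash
python3 d.py 1 0; python3 - <<'E'
from h import *
from bench import cams
c=cams.camera("side"); np.savez("side3.npz",**c); a=cv2.resize(c["img"][140:260,195:305],None,fx=5,fy=5,interpolation=cv2.INTER_CUBIC)
cv2.imwrite("pics/s3.png",a[:,:,::-1])
E
```

```text
5.95 ([0.0009, 0.0001, 0.0001], [-0.0005, -0.0005, 0.0095]) [-0.21 -0.75 -1.12]
```

View pics/s3.png

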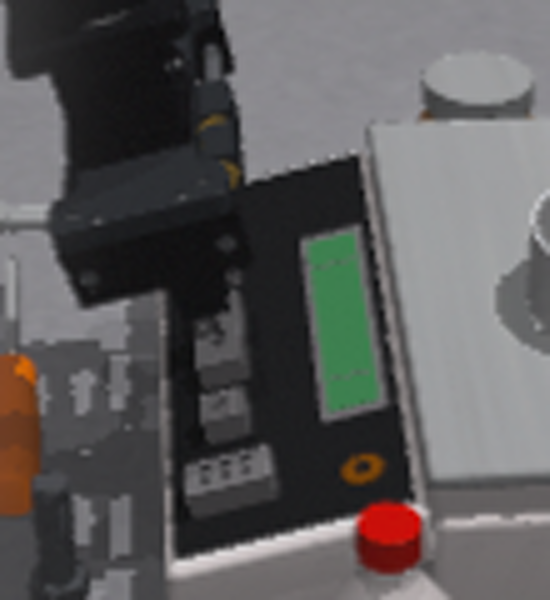

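The fingertip is over the tare bar at about (210,310), and the unit and count keys are untouched. I tap tare about 7 mm.

Emit:
{"method": "step_arm", "body": {
  "deltas": [
    [[0, 0, 0, 0, 0, 0.004, 0], [0, 0, 0, 0, 0, 0.008, 0], [0, 0, 0, 0, 0, 0.01, 0], [0, 0, 0, 0, 0, 0.012, 0], [0, 0, 0, 0, 0, 0.014, 0], [0, 0, 0, 0, 0, 0.0165, 0], [0, 0, 0, 0, 0, 0.0165, 0], [0, 0, 0, 0, 0, 0.0165, 0], [0, 0, 0, 0, 0, 0.0165, 0]]
  ]
}}

```text
time: 7.12
ee_pos: [0.4768, 0.0104, 0.0844]
eef_rot: [0.033, 0.992, -0.004, 0.122]
ft_force: [-3.8, -0.2, 3.8]
width: 0.0005
grip_force: 2.5
```

```bash
python3 d.py 1 0
```

```text
7.125 ([0.0009, -0.0001, -0.0008], [-0.0006, 0.0001, -0.007]) [-3.75 -0.23  3.83]
```

About 4.6 N at roughly 6–7 mm, so it is past 4 mm. I go 1 mm further for margin, release, and rise to look.

Emit:
{"method": "step_arm", "body": {
  "deltas": [
    [[0, 0, 0, 0, 0, 0.001, 0], [0, 0, 0, 0, 0, 0.001, 0], [0, 0, 0, 0, 0, 0.001, 0], [0, 0, 0, 0, 0, -0.007, 0], [0, 0, 0, 0, 0, -0.02, 0], [0, 0, 0, 0, 0, -0.05, 0], [0, 0, 0, 0, 0, -0.08, 0], [0, 0, 0, 0, 0, -0.11, 0], [0, 0, 0, 0, 0, -0.127, 0], [0, 0, 0, 0, 0, -0.127, 0], [0, 0, 0, 0, 0, -0.127, 0], [0, 0, 0, 0, 0, -0.127, 0]]
  ]
}}

```text
time: 8.62
ee_pos: [0.4461, 0.0122, 0.207]
eef_rot: [0.033, 0.992, -0.004, 0.121]
ft_force: [-0.1, -0.3, -0.0]
width: 0.0001
grip_force: 0.0
```

```bash
python3 d.py 2 10; python3 - <<'E'
from h import *
from bench import cams,readout
s=readout.read_state(); c=cams.camera("wrist"); k=np.load("k.npz")
T=np.array(c["T_tool_cam"]); R0=R.from_quat(s["eef_rot"]).as_matrix(); Rw=R0@T[:3,:3]; o=s["ee_pos"]+R0@T[:3,3]
q=(k["K"]-o)@Rw; print(np.c_[c["cx"]-c["fx"]*q[:,0]/q[:,2],c["cy"]+c["fy"]*q[:,1]/q[:,2]].round(1).tolist())
a=cv2.resize(c["img"][120:280,120:480],None,fx=2.2,fy=2.2,interpolation=cv2.INTER_CUBIC)
cv2.imwrite("pics/w2.png",a[:,:,::-1])
E
```

```text
8.625 ([0.0003, -0.0007, -0.0007], [-0.0013, -0.1072, 0.1094]) [-0.06 -0.32 -0.04]
[[395.6, 203.9], [275.5, 203.6], [156.0, 203.8]]
```

View pics/w2.png

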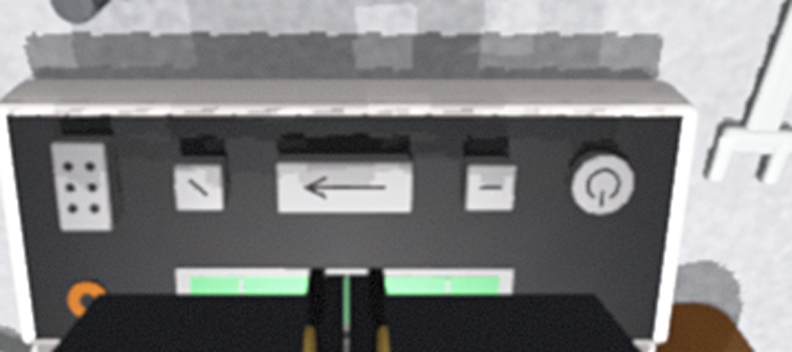

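Wrist view: tare (344,187) is back up at the same level as the small keys. Power (603,184) sits lower, with a shorter shadow and side wall, so it is latched. The scale is within 1–2 px of its predicted place. Next is count at (81,187).

Emit:
{"method": "step_arm", "body": {
  "deltas": [
    [[0, 0, 0, 0, -0.03, 0.0, 0], [0, 0, 0, -0.001, -0.07, 0.0, 0], [0, 0, 0, -0.001, -0.107, 0.02, 0], [0, 0, 0, -0.001, -0.107, 0.05, 0], [0, 0, 0, -0.001, -0.107, 0.08, 0], [0, 0, 0, -0.001, -0.107, 0.1, 0], [0, 0, 0, -0.001, -0.107, 0.11, 0], [0, 0, 0, -0.001, -0.107, 0.11, 0], [0, 0, 0, -0.001, -0.107, 0.11, 0], [0, 0, 0, -0.001, -0.107, 0.11, 0]]
  ]
}}

```text
time: 9.93
ee_pos: [0.4669, -0.0961, 0.1016]
eef_rot: [0.034, 0.992, -0.003, 0.122]
ft_force: [-0.6, -0.3, -0.4]
width: 0.0007
grip_force: 0.0
```

```bash
python3 d.py 2 0
```

```text
9.925 ([0.0014, 0.0011, -0.0009], [0.0006, -0.0005, 0.0104]) [-0.56 -0.34 -0.42]
```

Emit:
{"method": "step_arm", "body": {
  "deltas": [
    [[0, 0, 0, 0, 0, 0.005, 0], [0, 0, 0, 0, 0, 0.008, 0], [0, 0, 0, 0, 0, 0.01, 0], [0, 0, 0, 0, 0, 0.012, 0], [0, 0, 0, 0, 0, 0.013, 0], [0, 0, 0, 0, 0, 0.014, 0], [0, 0, 0, 0, 0, 0.015, 0], [0, 0, 0, 0, 0, 0.016, 0], [0, 0, 0, 0, 0, 0.0175, 0], [0, 0, 0, 0, 0, 0.0175, 0], [0, 0, 0, 0, 0, 0.0175, 0]]
  ]
}}

```text
time: 11.3
ee_pos: [0.4709, -0.0964, 0.0841]
eef_rot: [0.034, 0.992, -0.004, 0.122]
ft_force: [-3.8, -0.2, 5.0]
width: 0.0004
grip_force: 2.7
```

```bash
python3 d.py 2 0
```

```text
11.3 ([0.0009, 0.0001, -0.0009], [0.0002, -0.0004, -0.0075]) [-3.79 -0.2   5.  ]
```

About 5.8 N normal force at 7.5 mm, so count is fully in. I retract and rise well clear, moving sideways to check all the keys.

Emit:
{"method": "step_arm", "body": {
  "deltas": [
    [[0, 0, 0, 0, 0, -0.006, 0], [0, 0, 0, 0, 0, -0.018, 0], [0, 0, 0, 0, 0, -0.05, 0], [0, 0, 0, 0, 0, -0.09, 0], [0, 0, 0, 0, 0.04, -0.128, 0], [0, 0, 0, 0, 0.08, -0.128, 0], [0, 0, 0, 0, 0.107, -0.128, 0], [0, 0, 0, 0, 0.107, -0.128, 0], [0, 0, 0, 0, 0.107, -0.128, 0], [0, 0, 0, 0, 0.107, -0.128, 0]]
  ]
}}

```text
time: 12.55
ee_pos: [0.4472, 0.0115, 0.2086]
eef_rot: [0.034, 0.992, -0.003, 0.122]
ft_force: [-0.3, 0.9, 0.4]
width: 0.0005
grip_force: 0.0
```

```bash
python3 - <<'E'
from h import *
from bench import cams
c=cams.camera("wrist"); t=cams.camera("top")
a=cv2.resize(c["img"][120:280,120:480],(720,320),interpolation=cv2.INTER_CUBIC)
b=cv2.resize(t["img"][120:310,150:380],(339,280),interpolation=cv2.INTER_CUBIC)
b0=cv2.resize(np.load("top0.npz")["img"][120:310,150:380],(339,280),interpolation=cv2.INTER_CUBIC)
z=np.zeros((280,42,3),np.uint8)
cv2.imwrite("pics/f.png",np.vstack([a,np.hstack([b0,z,b])])[:,:,::-1])
E
```

```text
(no output)
```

View pics/f.png

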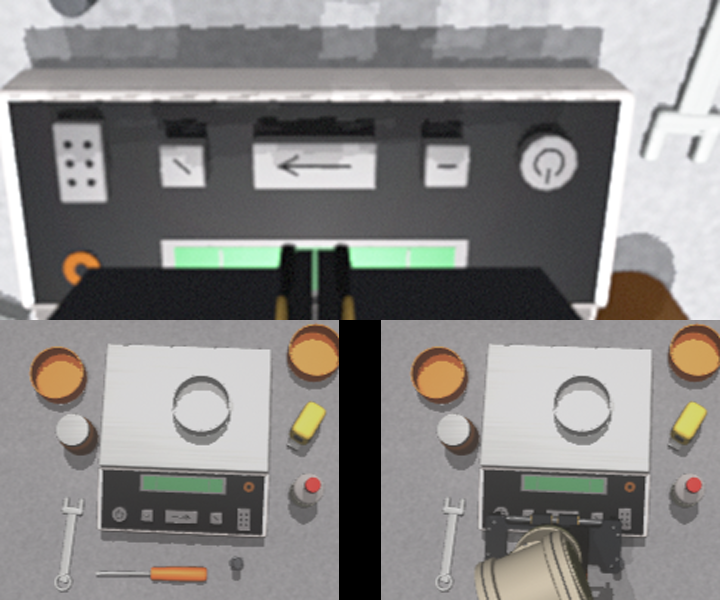

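Count (80,162) and power (548,160) now sit lower, with short shadows. Light, tare and unit are up, and the scale, tin and bystanders have not moved. I rise a bit more and hand in.

Emit:
{"method": "step_arm", "body": {
  "deltas": [
    [[0, 0, 0, 0, 0, -0.03, 0], [0, 0, 0, 0, 0, -0.06, 0], [0, 0, 0, 0, 0, -0.08, 0], [0, 0, 0, 0, 0, -0.08, 0], [0, 0, 0, 0, 0, -0.08, 0], [0, 0, 0, 0, 0, -0.08, 0]]
  ]
}}

```text
time: 13.4
ee_pos: [0.4276, 0.0133, 0.2851]
eef_rot: [0.034, 0.992, -0.004, 0.121]
ft_force: [-0.8, 0.4, 0.0]
width: 0.0009
grip_force: 0.0
```

```bash
python3 -c "
from bench import r,readout
print(readout.read_state()['ee_pos']); print(r.close_job())"
```

```text
[0.42761771 0.0133151  0.28510952]
the job is handed in; nothing more can be done
None
```

The job is handed in at 13.4 s: power latched in, tare tapped and back up, then count latched in, with nothing else visibly moved in the final pictures and the arm clear of everything; no verdict came back.

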